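Relay test set: swing the flap, then hold the sprung shutter half open

ROBOT

A 7-joint arm with a two-finger parallel gripper is mounted at the origin on the work surface. World frame = base frame: x ahead of the robot, y to its left, z up, the work surface at z = 0. Lengths are in m, angles in rad, forces in N, time in s.
With the tool pointing down it reaches from about 0.425 to 0.95 m from the base axis. Payload 4.7 kg.
Tool frame: the origin (TCP) lies on the centre line of the jaws, within the pads' length; the fingertips stand manip.tip_reach ahead of it and the grasp point (between the pads) lies 11 mm behind it (manip.tip_reach is the distance from the TCP to the fingertips, in m); z points along the fingers, y is the line along which they close (so a half turn about z gives the same grasp; the last joint's range is limited). The gripper opens to 87 mm and grips with 3 to 60 N. Pads are 19 mm wide; open, the fingers measure 117 mm over their backs; the gripper's body (75 mm by 190 mm) begins 51 mm behind the grasp point.
Start: joints at [-0.029, 0.469, -0.049, 1.532, 0.024, 1.141, -0.082], TCP at [0.675, 0, 0.231] pointing down, gripper open.
Joint ranges: [-2.59, 2.59], [-0.33, 1.99], [-1.39, 1.29], [0.1, 2.45], [-1.04, 4.18], [0.21, 1.99], [-2.66, 2.66]. Speed limits (rad/s): [2.57, 2.57, 3.14, 3.14, 3.14, 3.14, 3.14].

INTERFACE

Orientations are given as a unit quaternion [w, x, y, z].
In Python, from plant import sensors, get_image, camera_params, workorder, manip gives the robot as it stands. The module is installed in compiled form; this text tells all that it offers.
- The arm moves only by the tool servo_tool, never from a script. Its argument "commands" is text: rows parted by semicolons, each of 7 numbers parted by spaces: the opening in per cent of the stroke, from 0 (shut) to 100 (fully open), then the shift along the tool's x, y, z in mm, then the turn, a rotation vector about the tool's x, y, z in degrees. In form: fingers dx dy dz rx ry rz; .... A call has exactly 8 rows; each row shifts and turns the commanded pose from where the row before left it, along the tool's axes as they then stand; what a row does not reach is not made up. A row lasts 1/10 s, in which the tool goes at most 50 mm and 8.59 degrees, less where a joint would pass 70% of its speed; a pose out of reach is approached as far as the arm can. A call with a gripper value outside its range is refused whole. The fingers move at their own pace and stop on an object; "force" is the grip in N (left out, the last holds). Time passes only in rows, so rows that do not move let the fingers close, or fill a call up. It gives the time, the measured TCP pose, the force, the opening and the grip force at its end, in the units of the state.
- sensors.read_state(): the state, without advancing time (a new reading comes with each control period).
- get_image(name): name is "scene" or "side" or "wrist"; returns the picture (420x560x3 uint8, red, green, blue); there is no depth.
- camera_params(name): a dict with "fx", "fy", "cx", "cy" (pixels), "origin" and "rotation" of the camera in the world. Camera axes: x right, y down, z forward; pixel columns grow to the right and rows downward; lengths in m; the calibration is good to about 2 mm. The wrist camera is an equidistant fisheye: a pixel r from the principal point sees the ray r / f radians off the axis. A picture is of the moment at which its call begins: read the wrist's pose just before it. camera_params takes no time and is no camera call; for the wrist camera it gives the pose at the moment of the call.
- workorder.job_done(): hands the job in; it is judged then, once.
The state is a dict: "clock": time; "q": joint angles; "joint_vel": joint speeds; "joint_torque": joint torques, N m; "tcp_pos": TCP position; "ee_rot": TCP orientation; "contact_force": force on the tool from outside, world axes, zero at the start; "torque": the same for the moment, N m; "gripper_width": finger opening in m; "grasp_force": force on a finger pad.
Only numpy, scipy, OpenCV 4.12 (cv2) and the standard library are available. Lean on these libraries where they do the work, as an engineer would, in place of code of your own. Each camera call takes 0.05 s, during which the arm holds its last target. There are 200 camera calls.

TASK

Give the relay test set its mechanical check: swing the blue front flap all the way down to its stop and push it back up fully shut, then take the orange grip and slide the sprung terminal shutter to half travel, where the green sockets are bare and the red ones still covered. Never open the shutter far past half, and finish holding it there with the gripper on the grip, not letting go. Leave everything else on the bench and the case where it is.

Things in the scene. Friction and masses are not known exactly. Their poses are not given: they have to be found in the camera images.
- case: aluminium relay test-set case, fixed, 240 mm (its x) by 400 mm (its y) by 150 mm high; origin at the centre of its underside; its front, with the flap, faces its -x, towards the robot; its flat top deck is 150 mm up
- flap (a joint): hinge of the blue front flap, rad: 0 is shut (upright against the case front), grows as the flap swings down towards the robot, 1.15 is fully down on its stop. A stiff hinge: it stays where it is left; moving it takes up to about 5 N at the bar. It may start a little ajar. The panel is 290 mm wide, 100 mm high, 8 mm thick
- flap_hinge (a point): middle of the flap's hinge line, at the flap's lower edge, 50 mm above the bench, 5 mm in front of the case front; the axis runs along the case's y
- flap_bar (a point): middle of the flap's black grip bar: round, 12 mm thick, 120 mm long along the case's y, 140 mm from the hinge line and 40 mm beyond the panel's free edge, carried by 8 mm posts 56 mm either side of the middle; when shut it stands straight over the hinge, 40 mm above the deck, free for a finger in front and behind
- unit: black terminal unit fixed on the case deck, 90 mm (its x) by 160 mm (its y); origin at the centre of its underside on the deck; steel rails at its long sides, 26 mm above the deck, carry yellow half-travel marks at its y = 0. Sockets under the shutter: green row at y = -45 mm, red row at y = -12 mm
- shutter (a joint): travel of the sprung aluminium shutter plate, m: 0 shut (spring home), 0.06 fully open; it slides along the unit's +y. The spring force starts at 3 N and rises 1.5 N per 10 mm (7.5 N at half travel, 0.03), and it springs shut when let go. Half travel bares the green row and keeps the red row covered; a thin black line across the plate at the grip then meets the yellow marks
- grip: orange upright grip tab on the shutter plate, 32 mm along the unit's x, 12 mm thick along the unit's y, 38 mm high; origin at the centre of its foot, 21 mm above the deck; with the shutter shut it is at unit y = -30 mm, and it moves with the shutter; nothing stands within 30 mm of it above the 26 mm high rails
- plug: red turned test plug, 28 mm across, 45 mm high, standing loose on the case deck behind the terminal unit; origin at the centre of its underside; leave it alone
- relay: cream plug-in relay block, 30 x 45 x 35 mm, loose on the case deck behind the terminal unit; origin at the centre of its underside; leave it alone
- tape: green tape roll lying flat, 100 mm across, 24 mm high; origin at the centre of its underside; leave it alone
- pens: brown pen pot, 80 mm across and 90 mm high, pens reach 141 mm; origin at the centre of its underside; leave it alone
- meter: yellow multimeter lying flat, 160 x 80 x 36 mm; origin at the centre of its underside; leave it alone
- mug: white mug, 76 mm across, 90 mm high; origin at the centre of its underside; leave it alone
- driver: screwdriver lying on the bench; origin at the centre of its underside; leave it alone

How it is judged:
On the way, in this order (a step that is already met when the one before it is completed fails the run):
1. the flap is swung down to its stop (value of joint flap above 1.05 rad), for 0.1 s.
2. the flap is pushed back up, shut, with the shutter still home (value of joint flap below 0.07 rad and value of joint shutter below 0.01 m), for 0.2 s.
3. the fingers hold the shutter at half travel, flap shut (value of joint flap below 0.07 rad and contact force between the fingers and grip above 3 N and value of joint shutter between 0.025 and 0.035 m), for 0.3 s.
At the end, for the whole second after the job is handed in: The flap is shut (within 0.07 rad) and the shutter stands still at half travel, 30 mm within 5 mm, held by the fingers on the orange grip with more than 3 N, through the last second (all of step 3 and velocity of joint shutter between -0.01 and 0.01 m/s); the arm keeps its last pose, push and grip.
It fails at once if the shutter is opened past 45 mm (red row bared) (value of joint shutter above 0.045 m).
It fails at once if a loose thing is shifted by more than 3 cm (distance of any of plug, relay, tape, pens, meter, mug, driver from where it was at the start of the episode above 0.03 m).
It also fails if it takes over 54 s, if anything falls off the work surface, if the arm or the gripper's body presses on something with over 40 N, if the wrist force passes 120 N, or if a joint passes its speed limit or range.

## Working session

There is one attempt and no reset: what is moved stays moved. The work goes in short steps, Python scripts to look and compute and a tool call to move; the robot and the scene stay as the last step left them, time stands still between calls to the robot, and variables do not carry over. Pictures are saved under pics/ and viewed, at most 10 in all, crops included, and the job is handed in when it is done.

Besides the shell and the picture viewer there is one more tool, called after ">>>" as name(argument=value, ...), one argument or row to a line, values as JSON. servo_tool: Moves the arm, as the interface text tells. Its arguments: {"type":"object","properties":{"commands":{"type":"string"},"force":{"type":"number"}},"required":["commands"]}

```bash
mkdir -p pics
cat > h.py <<'E'
import numpy as np, cv2
from plant import sensors, get_image, camera_params, workorder, manip
def ray(c,u,v):
    d=np.array([(u-c["cx"])/c["fx"],(v-c["cy"])/c["fy"],1.]); R=np.array(c["rotation"]); return np.array(c["origin"]),R@d
def onz(c,u,v,z):
    o,d=ray(c,u,v); return o+d*(z-o[2])/d[2]
def proj(c,p):
    q=np.array(c["rotation"]).T@(np.array(p)-np.array(c["origin"])); return np.array([c["cx"]+c["fx"]*q[0]/q[2],c["cy"]+c["fy"]*q[1]/q[2]])
def tri(c1,p1,c2,p2):
    o1,d1=ray(c1,*p1);o2,d2=ray(c2,*p2)
    s=np.linalg.lstsq(np.c_[d1,-d2],o2-o1,rcond=None)[0]
    a=o1+s[0]*d1;b=o2+s[1]*d2; return (a+b)/2,np.linalg.norm(a-b)
E
python3 - <<'E'
from h import *
print(manip.tip_reach); s=sensors.read_state(); print(s["tcp_pos"],s["ee_rot"],s["clock"])
for n in ["scene","side"]:
    c=camera_params(n);print(n,c)
    im=get_image(n);cv2.imwrite(f"pics/{n}0.png",im[:,:,::-1])
E
```

```text
0.008
[6.74413306e-01 4.81420794e-06 2.29483026e-01] [-6.49418771e-04  7.07086126e-01  7.07126765e-01 -7.25262182e-04] 0.0
scene {'fx': 532.1852974514521, 'fy': 532.1852974514521, 'cx': 275.32263794261246, 'cy': 208.18211696355155, 'origin': array([1.47869996, 0.30424601, 1.09796253]), 'rotation': array([-0.2256658 ,  0.52576071,  0.75754091, -0.31429665])}
side {'fx': 448.2469911449254, 'fy': 448.2469911449254, 'cx': 281.34833710964784, 'cy': 207.70441076982678, 'origin': array([0.05117303, 0.85291647, 0.69980515]), 'rotation': array([ 0.1337523 , -0.22956017,  0.82791902, -0.49392565])}
```

View pics/scene0.png

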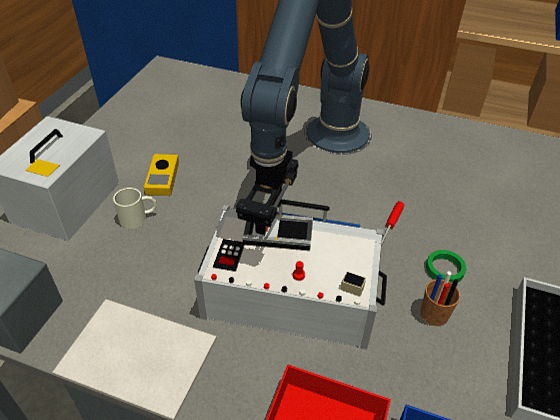

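View pics/side0.png

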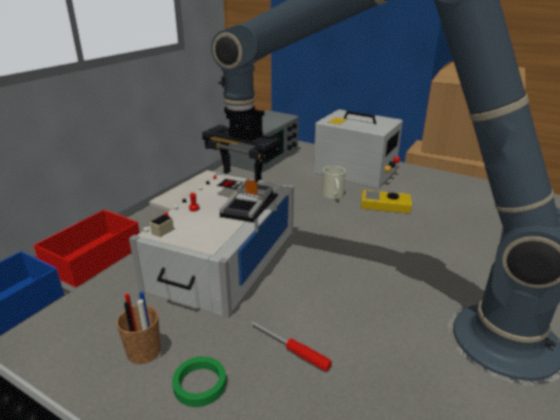

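```bash
sed -i 's/R=np.array(c\["rotation"\])/R=rot(c)/; s/np.array(c\["rotation"\]).T@/rot(c).T@/; 2a from scipy.spatial.transform import Rotation as Ro\ndef rot(c): return Ro.from_quat(np.array(c["rotation"])[[1,2,3,0]]).as_matrix()' h.py
python3 - <<'E'
from h import *
a=cv2.imread("pics/scene0.png")[190:350,185:395]; b=cv2.imread("pics/side0.png")[160:320,125:305]
cv2.imwrite("pics/c1.png",cv2.resize(a,None,fx=3.8,fy=3.7,interpolation=cv2.INTER_CUBIC))
cv2.imwrite("pics/c2.png",cv2.resize(b,None,fx=4,fy=3.7,interpolation=cv2.INTER_CUBIC))
c=camera_params("scene");d=camera_params("side")
print(proj(c,[.675,0,.23]),proj(d,[.675,0,.23]))
E
```

```text
[267.52252179 215.65125407] [241.79610929 173.17447214]
```

View pics/c1.png

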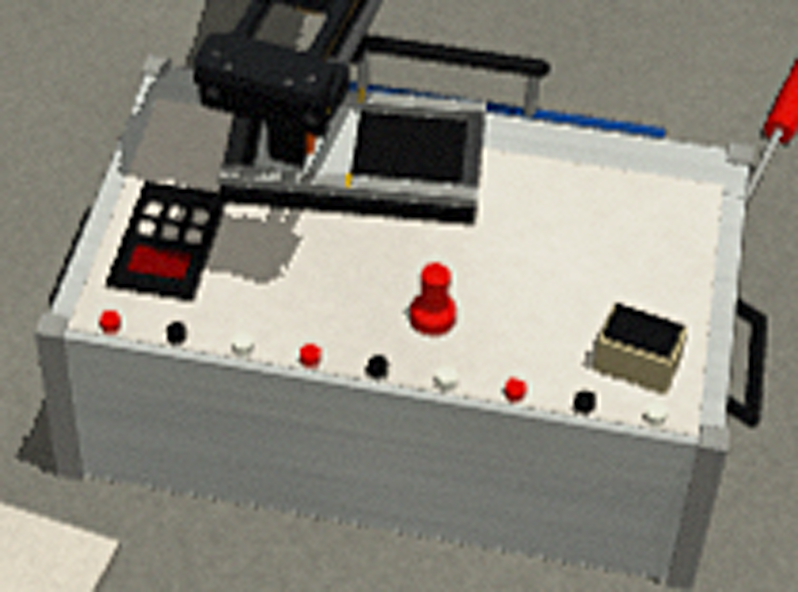

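View pics/c2.png

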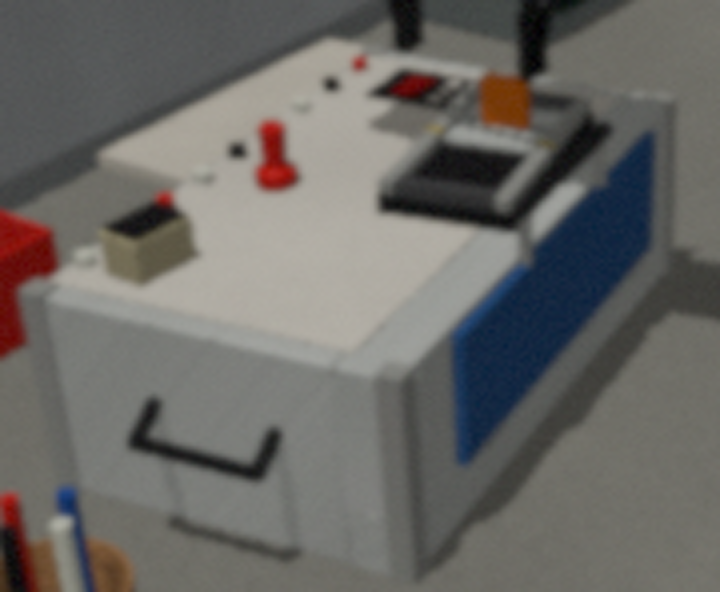

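Run:
```python
from h import *
np.set_printoptions(precision=4,suppress=True)
c=camera_params("scene");d=camera_params("side")
P=lambda u,v:(u/3.8+185,v/3.7+190)
S=lambda u,v:(u/4+125,v/3.7+160)
for n,(u,v) in dict(rl=(48,325),rr=(722,435),fr=(750,150),fl=(152,62)).items(): print(n,onz(c,*P(u,v),.15))
for n,(u,v) in dict(fr=(398,375),rr=(30,285)).items(): print("side",n,onz(d,*S(u,v),.15))
for n,(u,v) in dict(bl=(80,478),br=(690,588)).items(): print(n,onz(c,*P(u,v),0))
m1=onz(c,*P(361,92),.176);m2=onz(c,*P(348,181),.176);print("marks",m1,m2,(m1+m2)/2)
print("barends",[onz(c,*P(*p),.19) for p in [(362,42),(546,68)]])
print("barL",tri(c,P(360,42),d,S(603,135)),"barR",tri(c,P(546,68),d,S(522,222)))
im=cv2.imread("pics/side0.png");h=cv2.cvtColor(im,cv2.COLOR_BGR2HSV)
m=cv2.inRange(h,(5,170,100),(16,255,255));m[:, :200]=0;m[:170]=0;m[260:]=0
ys,xs=np.where(m);print("orange side",xs.min(),xs.max(),ys.min(),ys.max(),len(xs))
x=(xs.min()+xs.max())/2
for v,z in((ys.min(),.209),((ys.min()+ys.max())/2,.19)):print(onz(d,x,v,z))
m=cv2.inRange(h,(100,150,50),(125,255,255));m[:, :170]=0;m[:185]=0;m[300:]=0;m[:,310:]=0
k=max(cv2.findContours(m,0,2)[0],key=cv2.contourArea);q=cv2.approxPolyDP(k,3,True)[:,0];print(q)
print([onz(d,*p,.05) for p in q],[onz(d,*p,.15) for p in q])
```

```text
rl [ 0.8397 -0.1047  0.15  ]
rr [0.778  0.2854 0.15  ]
fr [0.5489 0.2526 0.15  ]
fl [ 0.6097 -0.1405  0.15  ]
side fr [0.5493 0.2459 0.15  ]
side rr [0.7874 0.2783 0.15  ]
bl [ 0.8453 -0.0944  0.    ]
br [0.7877 0.2894 0.    ]
marks [0.6116 0.0086 0.176 ] [0.689 0.028 0.176] [0.6503 0.0183 0.176 ]
barends [array([ 0.5804, -0.0023,  0.19  ]), array([0.5616, 0.1165, 0.19  ])]
barL (array([ 0.5767, -0.0052,  0.1864]), np.float64(0.0010952525081661794)) barR (array([0.5565, 0.1157, 0.1845]), np.float64(0.000864717654712579))
orange side 246 552 173 193 124
[ 0.3432 -0.2599  0.209 ]
[ 0.3339 -0.2389  0.19  ]
[[286 198]
 [239 250]
 [240 283]
 [285 227]]
[array([ 0.6832, -0.2423,  0.05  ]), array([0.6385, 0.0755, 0.05  ]), array([0.5567, 0.186 , 0.05  ]), array([ 0.5954, -0.0864,  0.05  ])] [array([ 0.5859, -0.0737,  0.15  ]), array([0.5482, 0.1951, 0.15  ]), array([0.4789, 0.2887, 0.15  ]), array([0.5116, 0.0582, 0.15  ])]
```

The scene picture shows the case turned about 9°, with the bar from (280,201) to (329,208) and the yellow marks near (280,215) and (277,239). The side picture shows the flap nearly shut and the orange grip near (251,188). That puts the bar centre at about (0.570, 0.056, 0.19).

>>> servo_tool(
  commands="40 0 0 -10 0 0 0; 40 14 -26 0 0 0 0; 40 14 -26 0 0 0 0; 40 14 -26 0 0 0 0; 40 14 -26 0 0 0 0; 40 0 0 0 0 0 -4.5; 40 0 0 0 0 0 -4.5; 40 0 0 0 0 0 0",
  force=10,
)

```text
clock: 0.9
tcp_pos: [0.5711, 0.0562, 0.2414]
ee_rot: [0.0, 0.649, 0.76, 0.0]
contact_force: [0.0, 0.0, -0.1]
gripper_width: 0.0367
grasp_force: 0.0
```

Run:
```python
from h import *
s=sensors.read_state();print(s["tcp_pos"],s["ee_rot"],s["gripper_width"],s["clock"])
c=camera_params("wrist");print(c)
w=get_image("wrist");cv2.imwrite("pics/w1.png",w[:,:,::-1])
a=get_image("scene");cv2.imwrite("pics/s1.png",a[:,:,::-1])
a=cv2.resize(a[185:265,225:365],None,fx=4,fy=4,interpolation=cv2.INTER_CUBIC)
cv2.imwrite("pics/m1.png",np.vstack([w[110:390,:],a[:]])[:600,:,::-1])
```

```text
[0.57105456 0.05616622 0.24136868] [3.04171489e-04 6.49406664e-01 7.60441145e-01 3.97105113e-04] 0.0366993607681644 0.9
{'fx': 325.19226210127806, 'fy': 325.19226210127806, 'cx': 277.20514052335096, 'cy': 209.7164987783579, 'origin': array([0.55682771, 0.13818605, 0.39568276]), 'rotation': array([0.15109591, 0.98537416, 0.07781009, 0.01238499])}
```

View pics/m1.png

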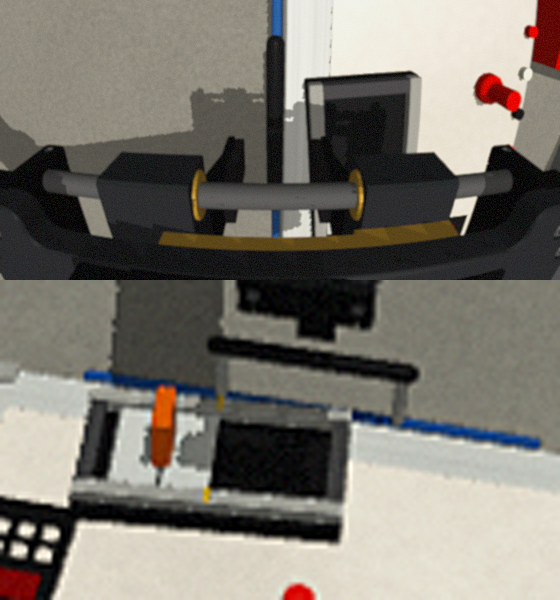

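The bar runs down column 275 of the wrist view, centred between the fingers. The scene inset shows the grip clearly, near (267,217), with the yellow marks at (280,215) and (277,238). Next I descend and grip the bar.

>>> servo_tool(
  commands="40 0 0 17 0 0 0; 40 0 0 17 0 0 0; 40 0 0 17 0 0 0; 40 0 0 0 0 0 0; 0 0 0 0 0 0 0; 0 0 0 0 0 0 0; 0 0 0 0 0 0 0; 0 0 0 0 0 0 0",
  force=10,
)

```text
clock: 1.8
tcp_pos: [0.5708, 0.056, 0.1903]
ee_rot: [-0.0, 0.65, 0.76, -0.0]
contact_force: [-2.1, 0.0, 3.3]
gripper_width: 0.0112
grasp_force: 10.0
```

>>> servo_tool(
  commands="0 0 -10 0.4 0 0 0; 0 0 -10 1.1 0 0 0; 0 0 -10 1.8 0 0 0; 0 0 -9.8 2.5 0 0 0; 0 0 -9.6 3.3 0 0 0; 0 0 -9.4 3.9 0 0 0; 0 0 -9 4.6 0 0 0; 0 0 -8.7 5.3 0 0 0",
  force=10,
)

```text
clock: 2.6
tcp_pos: [0.4945, 0.0443, 0.1662]
ee_rot: [-0.0, 0.649, 0.76, 0.0]
contact_force: [2.8, 2.2, 1.8]
gripper_width: 0.0114
grasp_force: 10.0
```

>>> servo_tool(
  commands="0 0 -8.3 5.8 0 0 0; 0 0 -7.8 6.5 0 0 0; 0 0 -7.4 7 0 0 0; 0 0 -6.8 7.5 0 0 0; 0 0 -6.3 8 0 0 0; 0 0 -5.6 8.5 0 0 0; 0 0 -5.1 8.8 0 0 0; 0 0 -4.4 9.1 0 0 0",
  force=10,
)

```text
clock: 3.4
tcp_pos: [0.4456, 0.0359, 0.1054]
ee_rot: [0.001, 0.649, 0.76, 0.001]
contact_force: [5.1, 2.1, 13.5]
gripper_width: 0.0111
grasp_force: 10.0
```

>>> servo_tool(
  commands="0 0 -1 2 0 0 0; 0 0 0 0 0 0 0; 0 0 0 0 0 0 0; 0 0 1 -2 0 0 0; 0 0 0 0 0 0 0; 0 0 0 0 0 0 0; 0 0 0 0 0 0 0; 0 0 0 0 0 0 0",
  force=10,
)

```text
clock: 4.2
tcp_pos: [0.4461, 0.0358, 0.1052]
ee_rot: [0.001, 0.649, 0.76, 0.001]
contact_force: [5.7, 2.1, -2.4]
gripper_width: 0.0118
grasp_force: 10.0
```

Run:
```python
from h import *
w=get_image("side");cv2.imwrite("pics/s2.png",cv2.resize(w[150:320,130:350],None,fx=3.5,fy=3.5,interpolation=cv2.INTER_CUBIC)[:,:,::-1])
d=camera_params("side")
cx=np.array([.988,.157,0]);cy=np.array([-.157,.988,0]);h=np.array([.5706,.0545,.05])
for t in (0.9,1.0,1.15):
  for r in (.1,.14):
    for y in ((-.145,.145) if r==.1 else (.06,)):
      p=h+cy*y-cx*r*np.sin(t)+np.array([0,0,r*np.cos(t)]);print(t,r,y,(proj(d,p)-[130,150])*3.5)
```

```text
0.9 0.1 -0.145 [641.71754751 219.43433661]
0.9 0.1 0.145 [495.37393696 429.83639557]
0.9 0.14 0.06 [590.46128997 336.72707909]
1.0 0.1 -0.145 [648.47042622 230.02454925]
1.0 0.1 0.145 [504.06829567 442.57403125]
1.0 0.14 0.06 [601.79991919 353.97106003]
1.15 0.1 -0.145 [656.53847466 246.55502582]
1.15 0.1 0.145 [514.67675971 462.24836484]
1.15 0.14 0.06 [615.40355639 380.65753787]
```

View pics/s2.png

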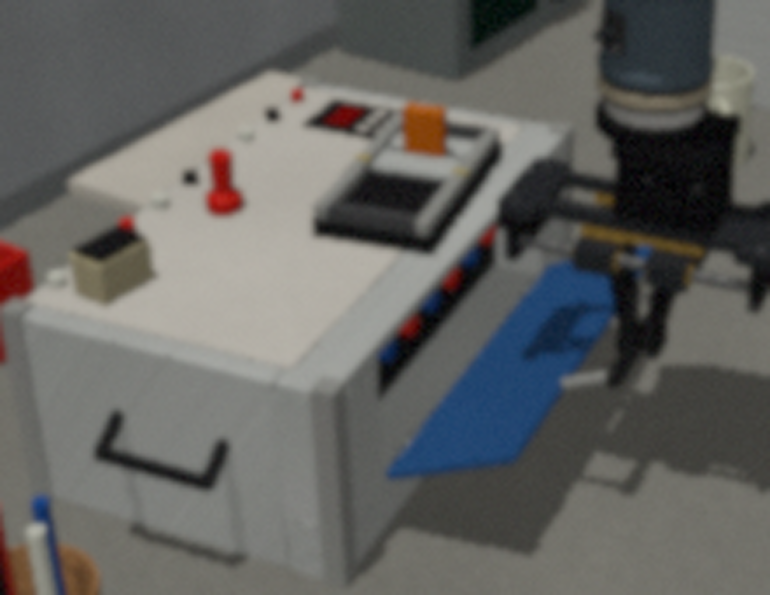

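The picture shows the flap fully down: its near outer corner is at about (515,460) in the crop, against (514.7,462) predicted for 1.15 rad. Now I swing it back up along the arc.

>>> servo_tool(
  commands="0 0 4.4 -9.1 0 0 0; 0 0 5.1 -8.8 0 0 0; 0 0 5.6 -8.5 0 0 0; 0 0 6.3 -8 0 0 0; 0 0 6.8 -7.5 0 0 0; 0 0 7.4 -7 0 0 0; 0 0 7.8 -6.5 0 0 0; 0 0 8.3 -5.8 0 0 0",
  force=10,
)

```text
clock: 5.05
tcp_pos: [0.4938, 0.043, 0.1657]
ee_rot: [-0.002, 0.65, 0.76, -0.002]
contact_force: [-1.2, 0.6, -5.4]
gripper_width: 0.0114
grasp_force: 10.0
```

>>> servo_tool(
  commands="0 0 8.7 -5.3 0 0 0; 0 0 9 -4.6 0 0 0; 0 0 9.4 -3.9 0 0 0; 0 0 9.6 -3.3 0 0 0; 0 0 9.8 -2.5 0 0 0; 0 0 10 -1.8 0 0 0; 0 0 10 -1.1 0 0 0; 0 0 10 -0.4 0 0 0",
  force=10,
)

```text
clock: 5.85
tcp_pos: [0.5722, 0.0552, 0.1904]
ee_rot: [0.001, 0.65, 0.76, -0.0]
contact_force: [-0.9, -2.8, 4.0]
gripper_width: 0.0112
grasp_force: 10.5
```

>>> servo_tool(
  commands="0 0 2 0 0 0 0; 0 0 2 0 0 0 0; 0 0 1 0 0 0 0; 0 0 0 0 0 0 0; 0 0 0 0 0 0 0; 0 0 0 0 0 0 0; 0 0 0 0 0 0 0; 0 0 0 0 0 0 0",
  force=10,
)

```text
clock: 6.65
tcp_pos: [0.5722, 0.0554, 0.1898]
ee_rot: [-0.003, 0.65, 0.76, -0.004]
contact_force: [-13.9, -5.7, 12.9]
gripper_width: 0.0117
grasp_force: 10.0
```

The flap is against its shut stop, since pushing further gave no motion and 14 N. I release it, rise, and locate the grip from pictures already taken.

>>> servo_tool(
  commands="40 0 0 0 0 0 0; 40 0 -2 0 0 0 0; 40 0 -2 0 0 0 0; 40 0 0 0 0 0 0; 40 0 0 -20 0 0 0; 40 0 0 -20 0 0 0; 40 0 0 -20 0 0 0; 40 0 0 -15 0 0 0",
  force=10,
)

```text
clock: 7.45
tcp_pos: [0.5731, 0.0569, 0.266]
ee_rot: [0.001, 0.649, 0.761, 0.001]
contact_force: [-0.4, 0.5, 0.3]
gripper_width: 0.035
grasp_force: 0.0
```

Run:
```python
from h import *
np.set_printoptions(precision=4,suppress=True)
c=camera_params("scene");d=camera_params("side")
def mask(f,lo,hi,box):
    h=cv2.cvtColor(cv2.imread(f),cv2.COLOR_BGR2HSV);m=cv2.inRange(h,lo,hi);z=np.zeros_like(m);x0,x1,y0,y1=box;z[y0:y1,x0:x1]=m[y0:y1,x0:x1];return z
a=mask("pics/s1.png",(4,150,90),(18,255,255),(245,290,200,250))
b=mask("pics/side0.png",(4,150,90),(18,255,255),(235,265,170,205))
for m in(a,b):
    ys,xs=np.where(m);print(len(xs),[(y,xs[ys==y].min(),xs[ys==y].max()) for y in np.unique(ys)])
y=mask("pics/s1.png",(22,120,90),(34,255,255),(265,295,205,255))
n,l,s,k=cv2.connectedComponentsWithStats(y);print(s[1:],k[1:])
for q in k[1:]:print(onz(c,*q,.176))
P=lambda u,v:(u/4+225,(v-280)/4+185)
print("rear base edge",onz(c,*P(75,520),.15),onz(c,*P(340,540),.15))
print("rear rail",onz(c,*P(78,490),.176),onz(c,*P(340,505),.176))
A,_=ray(c,0,0)
# triangulate grip mask centroids
ca=np.mean(np.argwhere(a)[:,::-1],0);cb=np.mean(np.argwhere(b)[:,::-1],0);print(ca,cb,tri(c,ca,d,cb))
```

```text
97 [(np.int64(212), np.int64(264), np.int64(268)), (np.int64(213), np.int64(264), np.int64(268)), (np.int64(214), np.int64(264), np.int64(268)), (np.int64(215), np.int64(264), np.int64(268)), (np.int64(216), np.int64(264), np.int64(268)), (np.int64(217), np.int64(263), np.int64(268)), (np.int64(218), np.int64(263), np.int64(267)), (np.int64(219), np.int64(263), np.int64(267)), (np.int64(220), np.int64(263), np.int64(267)), (np.int64(221), np.int64(263), np.int64(267)), (np.int64(222), np.int64(263), np.int64(267)), (np.int64(223), np.int64(263), np.int64(267)), (np.int64(224), np.int64(263), np.int64(267)), (np.int64(225), np.int64(263), np.int64(267)), (np.int64(226), np.int64(263), np.int64(267)), (np.int64(227), np.int64(263), np.int64(267)), (np.int64(228), np.int64(263), np.int64(267)), (np.int64(229), np.int64(263), np.int64(267)), (np.int64(230), np.int64(263), np.int64(266)), (np.int64(231), np.int64(264), np.int64(265))]
139 [(np.int64(181), np.int64(246), np.int64(254)), (np.int64(182), np.int64(246), np.int64(255)), (np.int64(183), np.int64(245), np.int64(256)), (np.int64(184), np.int64(245), np.int64(256)), (np.int64(185), np.int64(245), np.int64(256)), (np.int64(186), np.int64(245), np.int64(256)), (np.int64(187), np.int64(245), np.int64(256)), (np.int64(188), np.int64(246), np.int64(256)), (np.int64(189), np.int64(246), np.int64(256)), (np.int64(190), np.int64(246), np.int64(256)), (np.int64(191), np.int64(246), np.int64(256)), (np.int64(192), np.int64(246), np.int64(256)), (np.int64(193), np.int64(252), np.int64(256))]
[[279 214   2   4   6]
 [276 237   2   4   6]] [[279.5    215.5   ]
 [276.3333 238.1667]]
[0.6141 0.0082 0.176 ]
[0.6869 0.0266 0.176 ]
rear base edge [ 0.7126 -0.046   0.15  ] [0.6718 0.1059 0.15  ]
rear rail [ 0.7114 -0.0437  0.176 ] [0.6682 0.1033 0.176 ]
[265.2577 221.0722] [250.7914 186.7914] (array([ 0.6571, -0.0126,  0.1905]), np.float64(0.00028405274237536325))
```

>>> servo_tool(
  commands="40 -27.1 24.4 0 0 0 0; 40 -27.1 24.4 0 0 0 0; 40 -27.1 24.4 0 0 0 0; 40 0 0 0 0 0 8.4; 40 0 0 0 0 0 8.4; 40 0 0 0 0 0 8.4; 40 0 0 0 0 0 8.4; 40 0 0 0 0 0 8.4",
  force=25,
)

```text
clock: 8.25
tcp_pos: [0.6578, -0.0121, 0.2644]
ee_rot: [0.0, 0.88, 0.475, 0.001]
contact_force: [0.3, 0.2, 0.4]
gripper_width: 0.0347
grasp_force: 0.0
```

>>> servo_tool(
  commands="40 0 0 0 0 0 8.4; 40 0 0 0 0 0 8.4; 40 0 0 0 0 0 8.4; 40 0 0 0 0 0 8.4; 40 0 0 0 0 0 8.4; 40 0 0 0 0 0 0; 40 0 0 0 0 0 0; 40 0 0 0 0 0 0",
  force=25,
)

```text
clock: 9.05
tcp_pos: [0.6572, -0.0123, 0.2645]
ee_rot: [-0.0, 0.991, 0.132, 0.0]
contact_force: [0.5, 0.6, -0.3]
gripper_width: 0.0351
grasp_force: 0.0
```

Run:
```python
from h import *
s=sensors.read_state();print(s["tcp_pos"],s["ee_rot"],s["q"],s["clock"])
c=camera_params("wrist");R=rot(c)
w=get_image("wrist");b=get_image("side")
cv2.imwrite("pics/side3.png",b[:,:,::-1])
b=cv2.resize(b[150:260,190:330],None,fx=3.5,fy=3.5,interpolation=cv2.INTER_CUBIC)
o=np.zeros((600,800,3),np.uint8);o[:215,:490]=b[:215];o[215:595,:560]=w[40:,:]
o[:200,495:635]=0
cv2.imwrite("pics/m3.png",o[:,:,::-1])
def fproj(p):
    q=R.T@(np.array(p)-np.array(c["origin"]));t=np.arctan2(np.hypot(q[0],q[1]),q[2]);r=t*c["fx"]/np.hypot(q[0],q[1]);return c["cx"]+q[0]*r,c["cy"]+q[1]*r
print("grip top pred",fproj([.658,-.012,.209]),"tcp",fproj(s["tcp_pos"]),"tcp at grip z",fproj([*s["tcp_pos"][:2],.209]))
h=cv2.cvtColor(w,cv2.COLOR_RGB2HSV);m=cv2.inRange(h,(4,150,90),(18,255,255))
n,l,st,k=cv2.connectedComponentsWithStats(m);print([(x,y) for x,y in zip(st[1:].tolist(),k[1:].tolist()) if x[4]>30])
```

```text
[ 0.65724783 -0.01233236  0.26454515] [-1.12853970e-04  9.91281405e-01  1.31761571e-01  2.26058728e-04] [-0.20658592  0.41606422  0.22737589  1.54957078 -0.0987291   1.1867917
 -1.26747765] 9.05
grip top pred (np.float64(277.69730921302545), np.float64(230.45603813656516)) tcp (np.float64(278.0280937626312), np.float64(269.1813579497208)) tcp at grip z (np.float64(277.8757923126804), np.float64(231.55112152644995))
[([270, 198, 17, 56, 824], [278.12014563106794, 226.2233009708738]), ([534, 381, 26, 39, 383], [550.9660574412533, 406.05744125326373])]
```

View pics/m3.png

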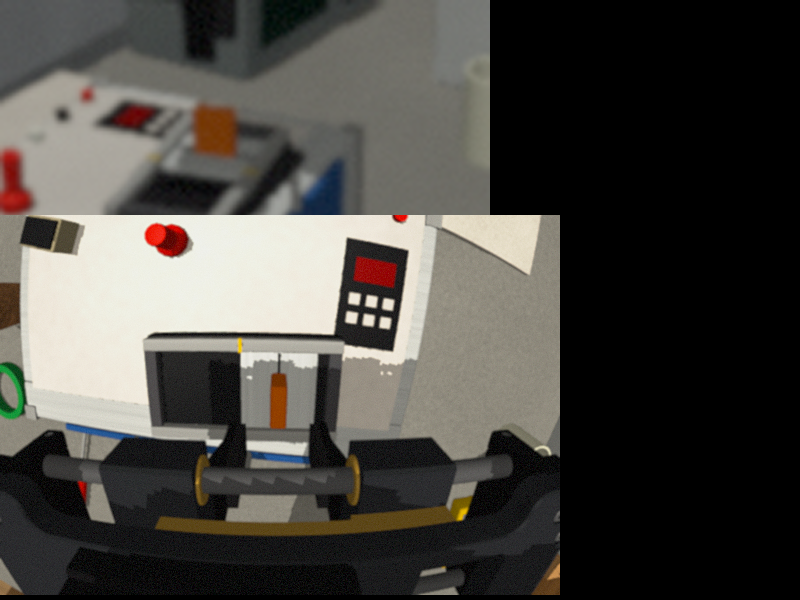

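The grip is centred at column 278 in the wrist view, in line with the jaws, and the shutter is at home. I descend and grip it.

>>> servo_tool(
  commands="40 0 0 15 0 0 0; 40 0 0 15 0 0 0; 40 0 0 15 0 0 0; 40 0 0 15 0 0 0; 40 0 0 15 0 0 0; 40 0 0 0 0 0 0; 40 0 0 0 0 0 0; 0 0 0 0 0 0 0",
  force=25,
)

```text
clock: 9.95
tcp_pos: [0.6577, -0.0127, 0.1904]
ee_rot: [0.0, 0.991, 0.13, 0.001]
contact_force: [0.5, 0.8, 0.2]
gripper_width: 0.0318
grasp_force: 0.0
```

>>> servo_tool(
  commands="0 0 0 0 0 0 0; 0 0 0 0 0 0 0; 0 0 0 0 0 0 0; 0 0 0 0 0 0 0; 0 0 0 0 0 0 0; 0 0 0 0 0 0 0; 0 0 0 0 0 0 0; 0 0 0 0 0 0 0",
  force=25,
)

```text
clock: 10.75
tcp_pos: [0.6573, -0.0129, 0.1901]
ee_rot: [0.0, 0.991, 0.13, 0.0]
contact_force: [-0.0, -0.4, 4.1]
gripper_width: 0.0119
grasp_force: 25.0
```

>>> servo_tool(
  commands="0 0 -4 0 0 0 0; 0 0 -5 0 0 0 0; 0 0 -5 0 0 0 0; 0 0 -5 0 0 0 0; 0 0 -5 0 0 0 0; 0 0 -2 0 0 0 0; 0 0 0 0 0 0 0; 0 0 0 0 0 0 0",
  force=25,
)

```text
clock: 11.55
tcp_pos: [0.6515, 0.0109, 0.1901]
ee_rot: [0.001, 0.991, 0.13, 0.001]
contact_force: [3.5, -5.7, 2.5]
gripper_width: 0.0119
grasp_force: 25.0
```

>>> servo_tool(
  commands="0 0 -3 0 0 0 0; 0 0 -3 0 0 0 0; 0 0 0 0 0 0 0; 0 0 0 0 0 0 0; 0 0 0 0 0 0 0; 0 0 0 0 0 0 0; 0 0 0 0 0 0 0; 0 0 0 0 0 0 0",
  force=25,
)

```text
clock: 12.35
tcp_pos: [0.6502, 0.0162, 0.1901]
ee_rot: [0.002, 0.992, 0.13, 0.002]
contact_force: [3.3, -6.6, 3.2]
gripper_width: 0.0121
grasp_force: 24.9
```

Run:
```python
from h import *
s=sensors.read_state();print(s["tcp_pos"],s["contact_force"],s["grasp_force"],s["clock"])
w=get_image("wrist");a=get_image("scene");b=get_image("side")
for n,i in(("wf",w),("sf",a),("df",b)):cv2.imwrite(f"pics/{n}.png",i[:,:,::-1])
r=lambda i,k:cv2.resize(i,None,fx=k,fy=k,interpolation=cv2.INTER_CUBIC)
o=np.zeros((600,800,3),np.uint8);o[:300,:400]=r(w[150:270,130:290],2.5);o[:300,400:]=r(a[195:270,220:320],4);o[300:,:480]=r(b[160:260,180:340],3)
cv2.imwrite("pics/mf.png",o[:,:,::-1])
```

```text
[0.65016354 0.01616656 0.190093  ] [ 3.2759274  -6.57559547  3.15748767] 24.94908166117966 12.35
```

View pics/mf.png

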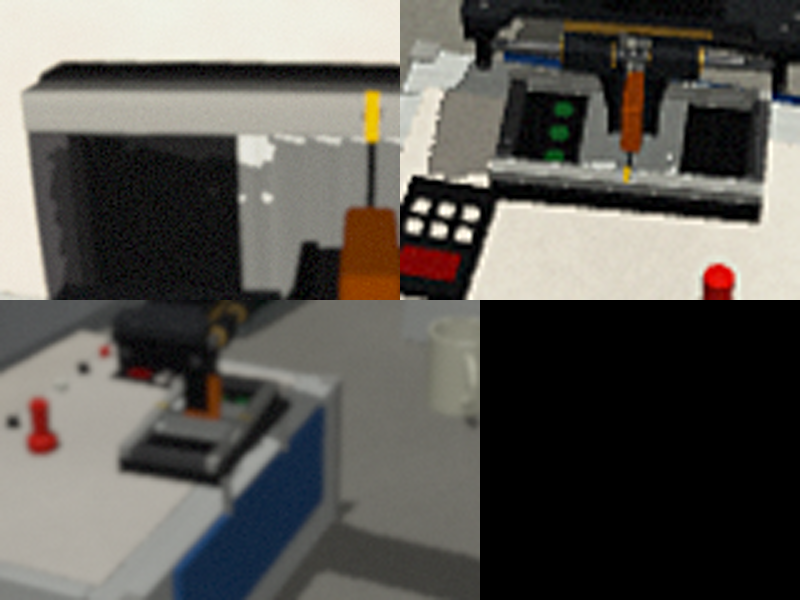

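The black line meets the yellow mark at wrist-crop (372,145). The green sockets are bare, the red ones are still covered, and the flap is shut. The spring load is about 7.3 N and the grip force 25 N, so I hand in.

```bash
python3 -c "
from plant import workorder
print(workorder.job_done())"
```

```text
the job is handed in; nothing more can be done
None
```

The flap was swung down to its stop and pushed shut, and the gripper is holding the shutter at half travel on the orange grip; the job is handed in, but no verdict came back.

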